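# Take the blue jig plate off its dowels and lay it in the tray

### The job

Two jig plates sit on dowel bases on the optical table. Lift the blue one straight up off its two dowels by its black grip, keeping it level so that it does not bind, and carry it to the white tray. Lower it until it lies flat on the tray floor before you let go; leave the gold plate seated on its own dowels.

Things in the scene. Friction and masses are not known exactly. Their poses are not given: they have to be found in the camera images.
- blue_plate_grip (a point): Black upright grip on a loose blue metal plate, 84 x 50 x 10 mm (x, y, z), 0.2 to 0.3 kg. The grip stands on the plate's middle, 30 mm long (x), 14 mm thick (y), 40 mm above the plate's top: pinch it along y. The point is on its centre line, 24 mm above the plate's top, 34 mm above its underside, 16 mm below the grip's top. z up.
- blue_plate_seat (a point): Middle of the top face of the black base under the blue plate, 112 x 66 x 16 mm, fixed to the table. Two fixed steel dowels, 8 mm thick, stand 32 mm either side along x and rise 22 mm from it, through the plate (about 1 mm play) and 12 mm above the plate's top. Raised level by more than 22 mm, the plate is free.
- gold_plate_grip (a point): Same point on the gold jig plate, which is alike in shape and size and sits on an equal black base with two dowels. It is to stay there.
- parts_tray_in (a point): Centre of the inner floor of the fixed open white plastic tray, 150 x 130 mm outside (x, y), 20 mm high, walls 4 mm thick; the floor lies about 4 mm above the table. x runs along its length, z up. When the blue plate lies flat in the tray, its grip point is 34 mm above this floor.
Not all that is in view belongs to the job. Of the things that look like the part that bears blue_plate_grip, the larger one is meant.

How it is judged:
By the outcome, as a careful person would: the job done as asked, in the order asked, and still so for the second after the job is handed in, with the robot touching nothing.
It also fails if it takes over 40 s, if anything falls off the work surface, if the arm or the gripper's body presses on something with over 40 N, if the wrist force passes 120 N, or if a joint passes its speed limit or range.

### The arm

A 6-joint arm with a two-finger parallel gripper is mounted at the origin on a cart in front of the work surface, level with it; the furniture and walls round the work are solid. World frame = base frame: x ahead of the robot, y to its left, z up, the work surface at z = 0. Lengths are in mm, angles in rad, forces in N, time in s.
With the tool pointing down it reaches from about 300 to 875 mm from the base axis. Payload 4.2 kg.
Tool frame: the origin (TCP) lies between the finger pads; the fingertips stand 14 mm ahead of it and the grasp point (between the pads) lies 5 mm behind it; y points along the fingers, z is the direction in which the jaws open and shut, and the axes are right-handed (so a half turn about y gives the same grasp; the last joint's range is limited). The gripper opens to 85 mm and grips with 20 to 120 N. Pads are 22 mm wide; open, the fingers measure 114 mm over their backs; the gripper's body (76 mm by 85 mm) begins 54 mm behind the grasp point. The pads swing forward as they close: fully open they stand 13 mm farther back than shut.
Start: joints at [-1.277, 0.32, 1.565, -0, 1.257, -0.02], TCP at [177.492, -546.937, 217.238] pointing down, gripper open.
Joint ranges: [-3.11, 3.11], [-0.84, 2.01], [0.21, 2.61], [-1.34, 4.49], [0.05, 2.63], [-2.56, 2.56]. Speed limits (rad/s): [2.57, 2.57, 3.14, 3.14, 3.14, 3.14].

### API

Orientations are given as a unit quaternion [w, x, y, z].
In Python, from station import manip gives the robot as it stands. The module is installed in compiled form; this text tells all that it offers.
- The arm moves only by the tool jog_arm, never from a script. Its argument "series" is a list that holds one entry, the list of rows, each a list of 7 numbers: the shift along the tool's x, y, z in cm, then the turn, a rotation vector about the tool's x, y, z in degrees, then the closure in counts, from 0 (fully open) to 255 (shut). A call has exactly 5 rows; each row is the pose to reach, as a shift and turn from the pose commanded when the call began, along the tool's axes at that moment; what a row does not reach only later rows make up. A row lasts 1/10 s, in which the tool goes at most 50 mm and 8.59 degrees, less where a joint would pass 70% of its speed; a pose out of reach is approached as far as the arm can. A call with a gripper value outside its range is refused whole. The fingers move at their own pace and stop on an object; "newtons" is the grip in N (left out, the last holds). Time passes only in rows, so rows that repeat a pose let the fingers close, or fill a call up. It gives the time, the measured TCP pose, the force and the opening at its end, in the units of the state.
- manip.state(): the state, without advancing time (a new reading comes with each control period).
- manip.grab_frame(name): name is "scene" or "top" or "wrist"; returns a dict with "pixels" (400x640x3 uint8, red, green, blue), "fx", "fy", "cx", "cy" (pixels), "k1" (the pictures are not rectified: a ray, as slopes to the right and down, at radius r is drawn at 1 + k1 r^2 times it, then the intrinsics apply), "position" and "rotation" of the camera in the world; the wrist camera has in their place "T_tool_cam" (4x4, takes a point from camera to tool coordinates, whose origin is the TCP and whose axes are the tool frame's). Camera axes: x right, y down, z forward; pixel columns grow to the right and rows downward; lengths in mm; the calibration is good to about 2 mm. A picture is of the moment at which its call begins: read the wrist's pose just before it. There is no depth.
- manip.job_done(): hands the job in, once; it reports no verdict.
The state is a dict: "time_s": time; "joints": joint angles; "qvel": joint speeds; "joint_torque": joint torques, N m; "tcp_pos": TCP position; "eef_rot": TCP orientation; "wrist_force": force on the tool from outside, world axes, zero at the start; "ft_torque": the same for the moment, N m; "gripper_width": finger opening in mm.
Only numpy, scipy, OpenCV 4.12 (cv2) and the standard library are available. Lean on these libraries where they do the work, as an engineer would, in place of code of your own. Each camera call takes 0.05 s, during which the arm holds its last target.

## Working session

There is one attempt and no reset: what is moved stays moved. The work goes in short steps, Python scripts to look and compute and a tool call to move; the robot and the scene stay as the last step left them, time stands still between calls to the robot, and variables do not carry over. Pictures are saved under pics/ and viewed, and the job is handed in when it is done.

Besides the shell and the picture viewer there is one more tool, called after "Emit:" as a command line: name --argument value ..., lists and objects as JSON in quotes. jog_arm: Moves the arm, as the interface text tells. Its arguments: {"type":"object","properties":{"series":{"type":"array"},"newtons":{"type":"number"}},"required":["series"]}

```bash
mkdir -p pics
python3 - <<'E'
from station import manip
import cv2,numpy as np
s=manip.state();print({k:np.round(v,3).tolist() for k,v in s.items()})
for n in("top","scene"):
    f=manip.grab_frame(n);cv2.imwrite(f"pics/{n}0.png",f["pixels"][:,:,::-1])
    print(n,{k:np.round(v,4).tolist() for k,v in f.items() if k!="pixels"})
E
```

```text
{'time_s': 0.0, 'joints': [-1.277, 0.32, 1.566, 0.0, 1.257, -0.02], 'qvel': [-0.001, 0.001, -0.0, 0.001, -0.001, 0.001], 'joint_torque': [0.002, -41.552, -23.416, 0.0, 0.008, -0.0], 'tcp_pos': [177.354, -546.446, 216.4], 'eef_rot': [0.11, -0.111, 0.699, -0.698], 'wrist_force': [0.495, -0.058, 0.162], 'ft_torque': [-0.015, 0.061, -0.025], 'gripper_width': 85.341}
top {'fx': 417.0038, 'fy': 417.0038, 'cx': 317.5202, 'cy': 197.3021, 'k1': -0.0499, 'position': [299.1255, 149.9208, 900.8024], 'rotation': [0.0758, -0.676, 0.7286, -0.0806]}
scene {'fx': 425.0967, 'fy': 425.0967, 'cx': 321.6301, 'cy': 203.5963, 'k1': -0.052, 'position': [155.0903, 611.7345, 681.1563], 'rotation': [0.1116, -0.2791, 0.8927, -0.3356]}
```

```bash
ls pics
```

```text
scene0.png
top0.png
```

View pics/top0.png

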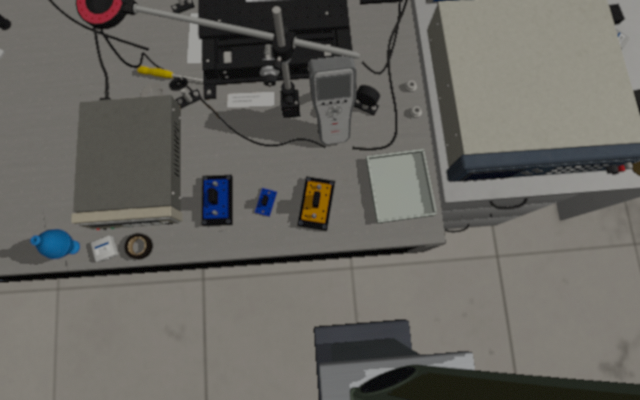

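View pics/scene0.png

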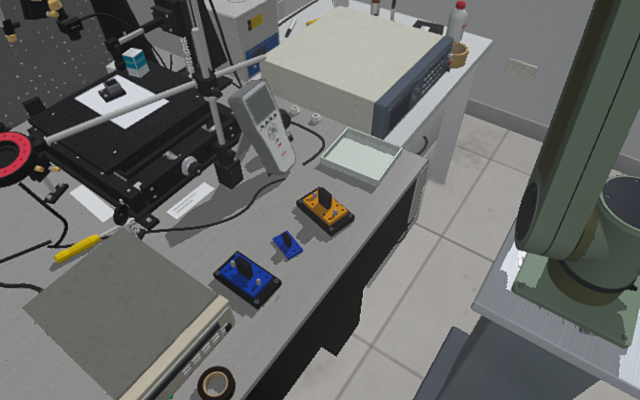

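The top view shows the blue plate at about (217,200), the small blue decoy at (265,201), the gold plate at (317,204) and the tray at (400,186). I'll enlarge these areas next.

Run:
```python
import cv2
t=cv2.imread("pics/top0.png");s=cv2.imread("pics/scene0.png")
def c(im,x,y,w,h,k,n): cv2.imwrite(n,cv2.resize(im[y:y+h,x:x+w],None,fx=k,fy=k,interpolation=cv2.INTER_CUBIC))
c(t,185,165,70,65,9,"pics/c1.png"); c(t,355,140,90,90,6,"pics/c2.png"); c(s,205,235,85,75,8,"pics/c3.png");c(s,305,115,110,80,7,"pics/c4.png")
```

```text
(no output)
```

View pics/c1.png

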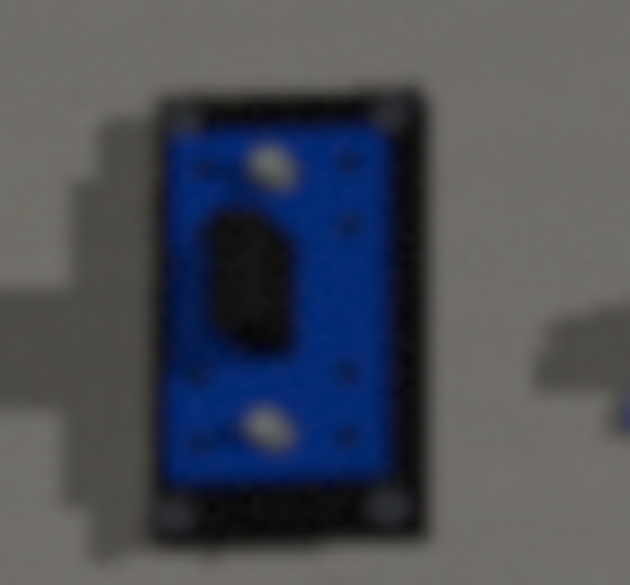

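View pics/c2.png

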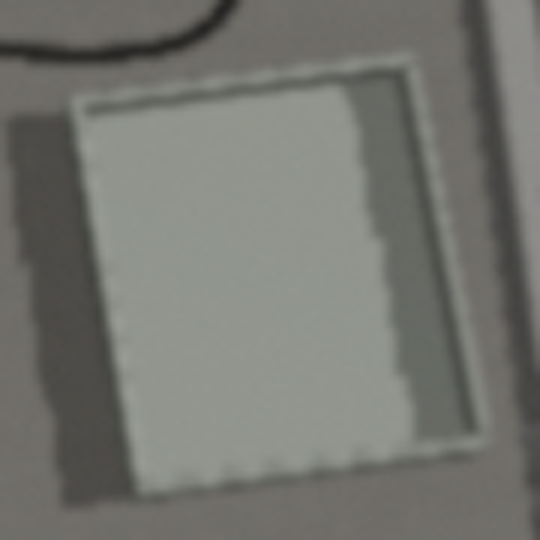

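View pics/c3.png

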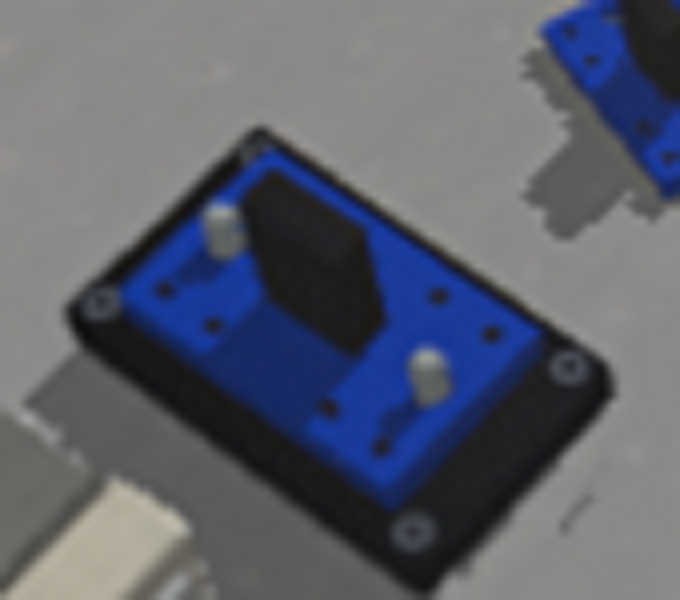

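View pics/c4.png

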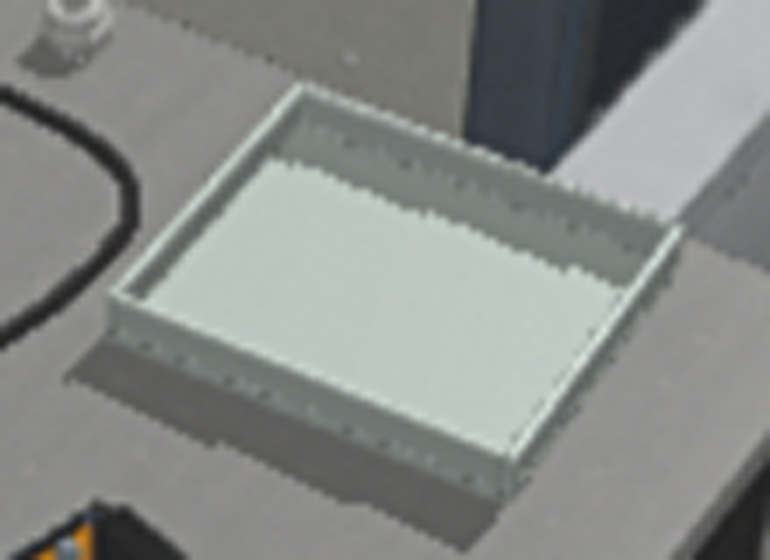

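```bash
cat > h.py <<'E'
import numpy as np,cv2
from scipy.spatial.transform import Rotation as R
C={'top':dict(f=417.0038,c=(317.5202,197.3021),k=-.0499,p=[299.1255,149.9208,900.8024],q=[0.0758,-0.676,0.7286,-0.0806]),
'scene':dict(f=425.0967,c=(321.6301,203.5963),k=-.052,p=[155.0903,611.7345,681.1563],q=[0.1116,-0.2791,0.8927,-0.3356])}
def rot(q): return R.from_quat(np.r_[q[1:],q[0]])
def slopes(px,f,c,k):
    K=np.array([[f,0,c[0]],[0,f,c[1]],[0,0,1.]])
    return cv2.undistortPoints(np.array(px,float).reshape(-1,1,2),K,np.array([k,0,0,0.])).reshape(-1,2)
def plane(px,z,f,c,k,p,Rm):
    s=slopes(px,f,c,k);d=np.c_[s,np.ones(len(s))]@np.asarray(Rm).T
    p=np.asarray(p);return p+d*((z-p[2])/d[:,2])[:,None]
def cam(n,px,z): a=C[n];return plane(px,z,a['f'],a['c'],a['k'],a['p'],rot(a['q']).as_matrix())
def crop(px,k,o): return (np.array(px,float)+.5)/k-.5+np.array(o)
def rep(n,P):
    print(n,np.round(P[:,:2],1).tolist(),'centre',np.round(P[:,:2].mean(0),1))
    for i in range(len(P)):
        d=P[(i+1)%len(P)]-P[i];print('   side',np.round(np.linalg.norm(d),1),np.round(np.degrees(np.arctan2(d[1],d[0])),1))
E
python3 - <<'E'
from h import *
rep('base top',cam('top',crop([(160,95),(425,90),(427,540),(155,545)],9,(185,165)),16))
rep('plate top',cam('top',crop([(165,122),(388,122),(390,485),(162,485)],9,(185,165)),26))
rep('dowel top',cam('top',crop([(268,162),(264,426)],9,(185,165)),38))
rep('plate scn',cam('scene',crop([(268,152),(548,345),(393,497),(120,298)],8,(205,235)),26))
rep('dowel scn',cam('scene',crop([(223,212),(428,357)],8,(205,235)),38))
rep('tray top',cam('top',crop([(72,100),(413,55),(487,440),(137,495)],6,(355,140)),20))
rep('tray scn',cam('scene',crop([(300,87),(683,230),(512,460),(112,292)],7,(305,115)),20))
from station import manip
s=manip.state();M=rot(s['eef_rot']).as_matrix();print(np.round(M,3))
f=manip.grab_frame('wrist');print(f['T_tool_cam'],f['fx'],f['cx'],f['cy'],f['k1'])
E
```

```text
base top [[567.4, 386.6], [563.7, 321.3], [452.0, 324.1], [455.6, 389.4]] centre [509.7 355.3]
   side 65.4 -93.3
   side 111.7 178.6
   side 65.4 86.9
   side 111.8 -1.4
plate top [[557.5, 382.8], [553.3, 328.5], [464.1, 330.5], [468.1, 384.8]] centre [510.8 356.6]
   side 54.4 -94.4
   side 89.2 178.7
   side 54.4 85.8
   side 89.3 -1.3
dowel top [[542.1, 355.0], [478.1, 357.3]] centre [510.1 356.2]
   side 64.1 178.0
   side 64.1 -2.0
plate scn [[550.5, 333.1], [463.3, 336.3], [466.8, 385.2], [551.1, 382.3]] centre [507.9 359.2]
   side 87.3 177.9
   side 49.0 85.9
   side 84.4 -2.0
   side 49.1 -90.7
dowel scn [[540.6, 356.4], [477.4, 358.8]] centre [509.  357.6]
   side 63.2 177.8
   side 63.2 -2.2
tray top [[582.1, 21.0], [590.3, -107.5], [443.7, -115.1], [433.5, 12.7]] centre [512.4 -47.2]
   side 128.8 -86.4
   side 146.7 -177.1
   side 128.2 94.6
   side 148.9 3.2
tray scn [[588.0, -104.3], [440.8, -112.5], [434.0, 13.9], [581.3, 20.7]] centre [511.  -45.6]
   side 147.4 -176.8
   side 126.6 93.1
   side 147.4 2.6
   side 125.2 -86.9
[[-0.951 -0.     0.309]
 [-0.309  0.002 -0.951]
 [-0.    -1.    -0.002]]
[[-3.93534498e-05  9.58071408e-01  2.86529537e-01 -7.29683099e+01]
 [-3.86363884e-04 -2.86529530e-01  9.58071333e-01 -1.57317556e+02]
 [ 9.99999925e-01 -7.30012527e-05  3.81440116e-04  1.68363819e+00]
 [ 0.00000000e+00  0.00000000e+00  0.00000000e+00  1.00000000e+00]] 359.85695321131806 319.2131760680331 196.78506239788632 -0.07210675475896929
```

Run:
```python
from h import *
import cv2
t=cv2.imread("pics/top0.png");s=cv2.imread("pics/scene0.png")
def c(im,x,y,w,h,k,n): cv2.imwrite(n,cv2.resize(im[y:y+h,x:x+w],None,fx=k,fy=k,interpolation=cv2.INTER_CUBIC))
c(t,60,90,130,140,4,"pics/d1.png"); c(s,20,230,220,170,3,"pics/d2.png"); c(t,240,0,200,150,4,"pics/d3.png")
for z in (0,60,100,150): print(z,np.round(cam('top',[(180,208),(180,98),(290,110),(350,57),(335,145),(463,178)],z)[:,:2]).tolist(),'scn',np.round(cam('scene',[(225,302),(228,185),(290,172),(375,135)],z)[:,:2]).tolist())
```

```text
0 [[500.0, 442.0], [766.0, 442.0], [714.0, 184.0], [842.0, 32.0], [621.0, 87.0], [522.0, -194.0]] scn [[514.0, 414.0], [711.0, 197.0], [621.0, 86.0], [527.0, -138.0]]
60 [[487.0, 422.0], [735.0, 423.0], [687.0, 182.0], [806.0, 40.0], [599.0, 91.0], [507.0, -171.0]] scn [[483.0, 431.0], [662.0, 233.0], [580.0, 132.0], [494.0, -72.0]]
100 [[478.0, 409.0], [714.0, 410.0], [668.0, 181.0], [781.0, 45.0], [585.0, 94.0], [497.0, -156.0]] scn [[462.0, 443.0], [629.0, 258.0], [553.0, 163.0], [473.0, -28.0]]
150 [[467.0, 393.0], [688.0, 393.0], [645.0, 179.0], [751.0, 52.0], [567.0, 98.0], [485.0, -137.0]] scn [[435.0, 457.0], [589.0, 288.0], [519.0, 202.0], [445.0, 27.0]]
```

View pics/d1.png

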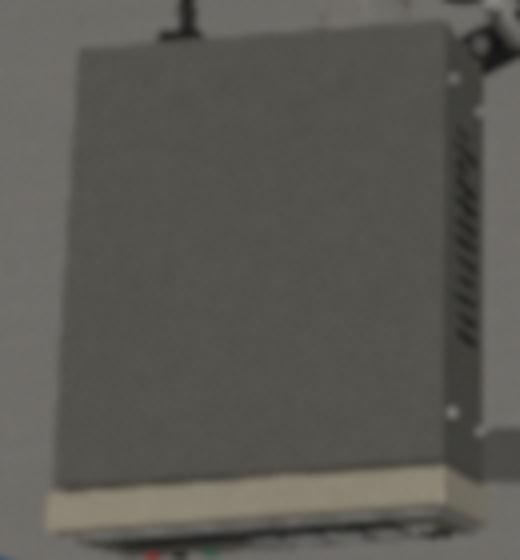

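View pics/d2.png

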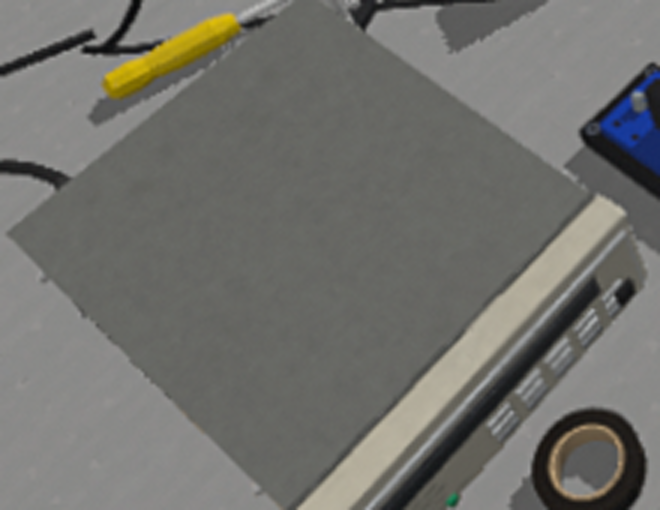

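View pics/d3.png

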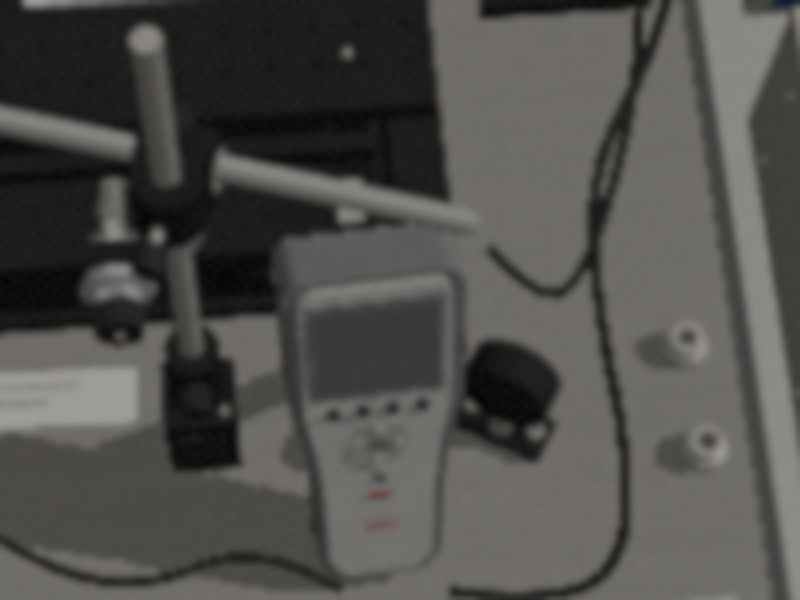

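```bash
cat > goal.py <<'E'
from h import *
from station import manip
def goal(p,yaw,base=None):
    """yaw = plate x-axis yaw deg; tool z = -plate y, tool y down"""
    s=manip.state();M=rot(s['eef_rot']).as_matrix()
    a=np.radians(yaw);x=np.array([-np.cos(a),-np.sin(a),0]);y=np.array([0,0,-1.]);z=np.cross(x,y)
    T=np.c_[x,y,z]
    sh=M.T@(np.array(p)-s['tcp_pos'])/10
    rv=np.degrees(R.from_matrix(M.T@T).as_rotvec())
    print('t',round(s['time_s'],2),'tcp',np.round(s['tcp_pos'],1),'F',np.round(s['wrist_force'],1),'T',np.round(s['ft_torque'],2),'w',round(s['gripper_width'],1),'j',np.round(s['joints'],2))
    print('row',np.round(sh,2),np.round(rv,2))
E
python3 -c "
from goal import *
goal((330,-280,300),-2)"
```

```text
t 0.15 tcp [ 177.4 -546.6  216.6] F [ 0.2  0.1 -0. ] T [ 0.01  0.02 -0.04] w 85.0 j [-1.28  0.32  1.57 -0.    1.26 -0.02]
row [-22.75  -8.31 -20.65] [8.000e-02 1.998e+01 1.000e-02]
```

Emit:
jog_arm --series '[[[-22.75, -8.3, -20.65, 0, 20, 0, 0], [-22.75, -8.3, -20.65, 0, 20, 0, 0], [-22.75, -8.3, -20.65, 0, 20, 0, 0], [-22.75, -8.3, -20.65, 0, 20, 0, 0], [-22.75, -8.3, -20.65, 0, 20, 0, 0]]]'

```text
time_s: 0.65
tcp_pos: [297.6, -336.1, 282.6]
eef_rot: [-0.013, 0.013, 0.707, -0.707]
wrist_force: [1.4, 0.2, 0.9]
gripper_width: 85.6
```

```bash
python3 -c "
from goal import *
goal((440,-30,300),-2)"
```

```text
t 0.65 tcp [ 297.6 -336.1  282.6] F [1.4 0.2 0.9] T [-0.02 -0.08 -0.03] w 85.6 j [-0.87  0.08  1.71  0.    1.35  0.73]
row [-13.13  -1.73 -31.1 ] [ 0.01 -0.06 -0.01]
```

Emit:
jog_arm --series '[[[-13, -1.5, -31, 0, 0, 0, 0], [-13, -1.5, -31, 0, 0, 0, 0], [-13, -1.5, -31, 0, 0, 0, 0], [-13, -1.5, -31, 0, 0, 0, 0], [-13, -1.5, -31, 0, 0, 0, 0]]]'

```text
time_s: 1.15
tcp_pos: [402.0, -109.2, 293.5]
eef_rot: [0.012, -0.013, -0.707, 0.707]
wrist_force: [1.0, -0.2, -0.4]
gripper_width: 85.0
```

```bash
python3 -c "
from goal import *
goal((500,300,240),-2)"
```

```text
t 1.15 tcp [ 402.  -109.2  293.5] F [ 1.  -0.2 -0.4] T [-0.04 -0.04  0.05] w 85.0 j [-0.29  0.02  1.75 -0.    1.37  1.31]
row [ -8.34   5.35 -41.24] [-0.02 -0.03 -0.02]
```

Emit:
jog_arm --series '[[[-8, 2, -41, 0, 0, 0, 0], [-8, 2, -41, 0, 0, 0, 0], [-8, 2, -41, 0, 0, 0, 0], [-8, 2, -41, 0, 0, 0, 0], [-8, 2, -41, 0, 0, 0, 0]]]'

```text
time_s: 1.65
tcp_pos: [458.1, 134.2, 281.3]
eef_rot: [0.012, -0.012, -0.707, 0.707]
wrist_force: [1.3, -1.0, 0.1]
gripper_width: 85.0
```

```bash
python3 -c "
from goal import *
goal((509,356,180),-2)"
```

```text
t 1.65 tcp [458.1 134.2 281.3] F [ 1.3 -1.   0.1] T [-0.07 -0.   -0.01] w 85.0 j [ 0.26  0.13  1.66 -0.    1.36  1.87]
row [ -4.31  10.12 -22.35] [-0.02  0.01 -0.01]
```

Emit:
jog_arm --series '[[[-4.3, 9.5, -22, 0, 0, 0, 100], [-4.3, 9.5, -22, 0, 0, 0, 100], [-4.3, 9.5, -22, 0, 0, 0, 100], [-4.3, 9.5, -22, 0, 0, 0, 100], [-4.3, 9.5, -22, 0, 0, 0, 100]]]'

```text
time_s: 2.15
tcp_pos: [508.7, 352.6, 184.8]
eef_rot: [0.013, -0.012, -0.707, 0.707]
wrist_force: [0.0, 0.8, -0.4]
gripper_width: 51.7
```

Emit:
jog_arm --series '[[[0, 0, 0, 0, 0, 0, 100], [0, 0, 0, 0, 0, 0, 100], [0, 0, 0, 0, 0, 0, 100], [0, 0, 0, 0, 0, 0, 100], [0, 0, 0, 0, 0, 0, 100]]]'

```text
time_s: 2.65
tcp_pos: [509.2, 349.5, 187.5]
eef_rot: [-0.012, 0.013, 0.707, -0.707]
wrist_force: [-0.4, -0.2, 0.6]
gripper_width: 51.9
```

Run:
```python
from goal import *
goal((509.5,356.7,120),-2)
s=manip.state();f=manip.grab_frame('wrist');cv2.imwrite('pics/w1.png',f['pixels'][:,:,::-1])
import pickle;pickle.dump((s,f),open('w1.pkl','wb'))
```

```text
t 2.65 tcp [509.2 349.5 187.5] F [-0.4 -0.2  0.6] T [-0.    0.01 -0.03] w 51.9 j [ 0.58  0.4   1.51 -0.    1.23  2.19]
row [ 0.01  6.75 -0.72] [ 0.04 -0.1  -0.07]
```

View pics/w1.png

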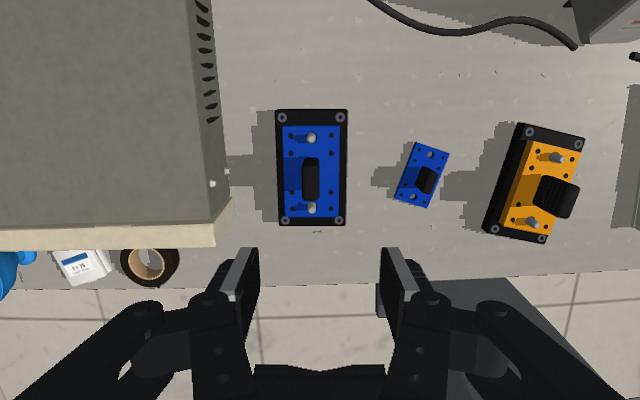

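The wrist view shows the blue plate at about (311,170), with dowels at (312,138) and (312,208) and the grip at (311,178). I'll enlarge it and compare.

Run:
```python
import cv2
t=cv2.imread("pics/w1.png")
cv2.imwrite("pics/w1c.png",cv2.resize(t[100:235,265:365],None,fx=4.4,fy=4.4,interpolation=cv2.INTER_CUBIC))
```

```text
(no output)
```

View pics/w1c.png

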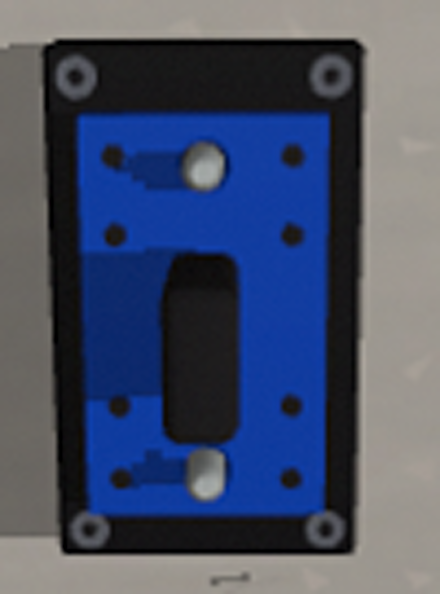

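```bash
cat > wr.py <<'E'
from h import *
import pickle
def wcam(fn,px,z):
    s,f=pickle.load(open(fn,'rb'));M=rot(s['eef_rot']).as_matrix();T=f['T_tool_cam']
    return plane(px,z,f['fx'],(f['cx'],f['cy']),f['k1'],M@T[:3,3]+s['tcp_pos'],M@T[:3,:3])
E
python3 - <<'E'
from wr import *
c=lambda p:crop(p,4.4,(265,100))
rep('plate',wcam('w1.pkl',c([(77,114),(331,114),(328,515),(90,515)]),26))
rep('dowel',wcam('w1.pkl',c([(207,162),(208,488)]),38))
rep('base',wcam('w1.pkl',c([(46,40),(363,43),(354,552),(62,550)]),16))
rep('griptop',wcam('w1.pkl',c([(168,290),(238,290),(235,442),(166,440)]),66))
E
```

```text
plate [[553.9, 378.8], [552.0, 328.3], [467.5, 330.7], [469.3, 381.5]] centre [510.7 354.8]
   side 50.6 -92.1
   side 84.6 178.4
   side 50.9 87.9
   side 84.7 -1.8
dowel [[544.9, 353.0], [478.5, 355.6]] centre [511.7 354.3]
   side 66.4 177.7
   side 66.4 -2.3
base [[568.2, 385.2], [565.2, 320.9], [454.9, 324.6], [457.7, 389.4]] centre [511.5 355. ]
   side 64.4 -92.7
   side 110.3 178.1
   side 64.9 87.5
   side 110.5 -2.2
griptop [[525.7, 360.2], [525.3, 347.7], [496.8, 349.3], [497.6, 362.0]] centre [511.3 354.8]
   side 12.6 -92.1
   side 28.5 176.8
   side 12.7 86.2
   side 28.1 -3.6
```

Run:
```python
from goal import *
goal((510.7,355.2,100),-2)
```

```text
t 2.7 tcp [509.2 349.6 187.4] F [-0.1 -0.3  0.3] T [ 0.03 -0.04 -0.  ] w 51.6 j [ 0.58  0.4   1.51 -0.    1.23  2.19]
row [-0.12  8.74 -0.56] [ 0.04 -0.09 -0.07]
```

Emit:
jog_arm --series '[[[-0.1, 4, -0.57, 0, 0, 0, 120], [-0.1, 7.5, -0.57, 0, 0, 0, 120], [-0.1, 8.7, -0.57, 0, 0, 0, 120], [-0.1, 8.7, -0.57, 0, 0, 0, 120], [-0.1, 8.7, -0.57, 0, 0, 0, 120]]]'

```text
time_s: 3.2
tcp_pos: [511.2, 356.5, 101.0]
eef_rot: [-0.012, 0.013, 0.707, -0.707]
wrist_force: [-0.2, 0.1, 0.8]
gripper_width: 45.1
```

Run:
```python
from goal import *
goal((510.7,355.2,47),-2)
s=manip.state();f=manip.grab_frame('wrist');cv2.imwrite('pics/w2.png',f['pixels'][:,:,::-1])
import pickle;pickle.dump((s,f),open('w2.pkl','wb'))
```

```text
t 3.2 tcp [511.2 356.5 101. ] F [-0.2  0.1  0.8] T [-0.03 -0.    0.01] w 45.1 j [ 0.59  0.48  1.62 -0.    1.04  2.2 ]
row [0.05 5.4  0.14] [ 0.08 -0.04 -0.12]
```

View pics/w2.png

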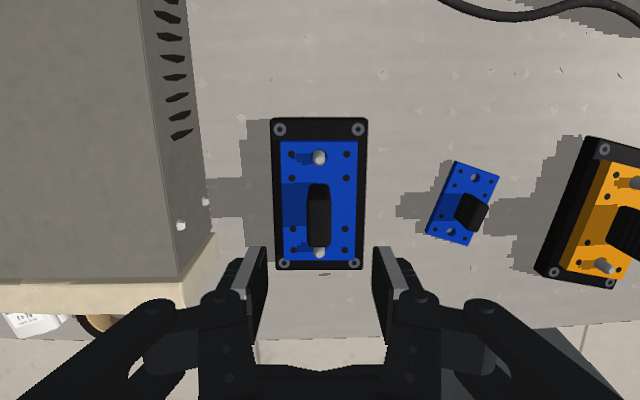

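Emit:
jog_arm --series '[[[0.05, 2.5, 0.03, 0, 0, 0, 120], [0.05, 4.5, 0.03, 0, 0, 0, 120], [0.05, 5.4, 0.03, 0, 0, 0, 120], [0.05, 5.4, 0.03, 0, 0, 0, 120], [0.05, 5.4, 0.03, 0, 0, 0, 120]]]'

```text
time_s: 3.75
tcp_pos: [510.6, 356.4, 46.9]
eef_rot: [-0.012, 0.013, 0.707, -0.706]
wrist_force: [0.0, 0.4, 0.0]
gripper_width: 45.3
```

Run:
```python
from goal import *
goal((510.7,356,47),-2)
s=manip.state();f=manip.grab_frame('wrist');cv2.imwrite('pics/w3.png',f['pixels'][:,:,::-1])
import pickle;pickle.dump((s,f),open('w3.pkl','wb'))
```

```text
t 3.75 tcp [510.6 356.4  46.9] F [0.  0.4 0. ] T [-0.   -0.03  0.  ] w 45.3 j [ 0.59  0.54  1.68 -0.    0.93  2.2 ]
row [-0.01 -0.01  0.04] [ 0.08 -0.03 -0.12]
```

View pics/w3.png

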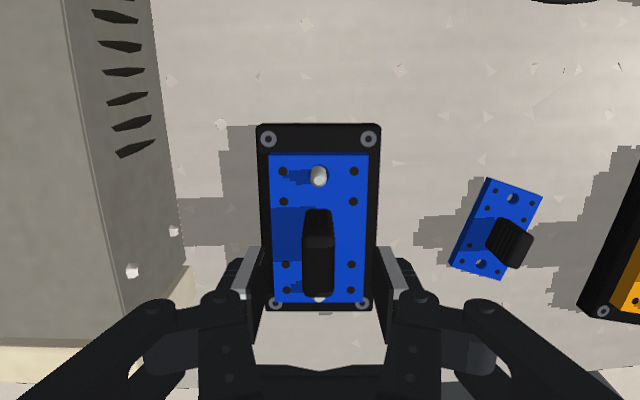

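Emit:
jog_arm --series '[[[0, 0, 0, 0, 0, 0, 255], [0, 0, 0, 0, 0, 0, 255], [0, 0, 0, 0, 0, 0, 255], [0, 0, 0, 0, 0, 0, 255], [0, 0, 0, 0, 0, 0, 255]]]' --newtons 60

```text
time_s: 4.3
tcp_pos: [510.2, 356.6, 46.3]
eef_rot: [-0.012, 0.013, 0.708, -0.706]
wrist_force: [-1.6, 3.1, 5.1]
gripper_width: 11.5
```

Run:
```python
from goal import *
goal((510.7,356,47),-2)
```

```text
t 4.3 tcp [510.2 356.6  46.3] F [-1.6  3.1  5.1] T [ 0.33  0.1  -0.01] w 11.5 j [0.59 0.54 1.68 0.   0.93 2.2 ]
row [-0.06 -0.07  0.06] [ 0.09 -0.02 -0.08]
```

Emit:
jog_arm --series '[[[0, 0, 0, 0, 0, 0, 255], [0, -0.2, 0, 0, 0, 0, 255], [0, -0.4, 0, 0, 0, 0, 255], [0, -0.7, 0, 0, 0, 0, 255], [0, -1, 0, 0, 0, 0, 255]]]'

```text
time_s: 4.8
tcp_pos: [509.5, 355.6, 55.0]
eef_rot: [0.013, -0.012, -0.707, 0.707]
wrist_force: [0.7, 1.5, -3.3]
gripper_width: 11.7
```

Run:
```python
from goal import *
goal((510.7,356,47),-2)
s=manip.state();f=manip.grab_frame('wrist');cv2.imwrite('pics/w4.png',f['pixels'][:,:,::-1])
```

```text
t 4.8 tcp [509.5 355.6  55. ] F [ 0.7  1.5 -3.3] T [ 0.32 -0.26  0.03] w 11.7 j [ 0.59  0.53  1.67 -0.    0.95  2.2 ]
row [-0.12  0.8  -0.04] [-0.04 -0.02  0.04]
```

View pics/w4.png

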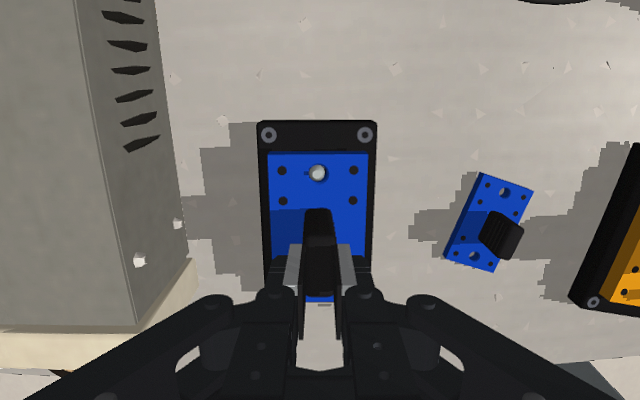

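The plate rises with the gripper: the dowel at (318,173) now stands less proud and the forces are small. I'll keep lifting.

Emit:
jog_arm --series '[[[0, -0.4, 0, 0, 0, 0, 255], [0, -0.8, 0, 0, 0, 0, 255], [0, -1.2, 0, 0, 0, 0, 255], [0, -1.6, 0, 0, 0, 0, 255], [0, -2, 0, 0, 0, 0, 255]]]'

```text
time_s: 5.35
tcp_pos: [509.3, 355.4, 75.8]
eef_rot: [0.013, -0.012, -0.707, 0.707]
wrist_force: [0.5, 0.6, -2.8]
gripper_width: 11.7
```

Emit:
jog_arm --series '[[[0, -1, 0, 0, 0, 0, 255], [0, -2.5, 0, 0, 0, 0, 255], [0, -4, 0, 0, 0, 0, 255], [0, -6, 0, 0, 0, 0, 255], [0, -8, 0, 0, 0, 0, 255]]]'

```text
time_s: 5.85
tcp_pos: [509.4, 355.6, 156.7]
eef_rot: [0.013, -0.012, -0.707, 0.707]
wrist_force: [0.3, 0.3, -2.5]
gripper_width: 11.6
```

Run:
```python
from goal import *
goal((470,200,170),0)
s=manip.state();f=manip.grab_frame('wrist');cv2.imwrite('pics/w5.png',f['pixels'][:,:,::-1])
f=manip.grab_frame('scene');cv2.imwrite('pics/s5.png',f['pixels'][:,:,::-1])
```

```text
t 5.85 tcp [509.4 355.6 156.7] F [ 0.3  0.3 -2.5] T [ 0.01 -0.02 -0.02] w 11.6 j [ 0.59  0.43  1.55 -0.    1.16  2.2 ]
row [ 3.39 -1.33 15.69] [-0.02 -2.02  0.01]
```

View pics/w5.png

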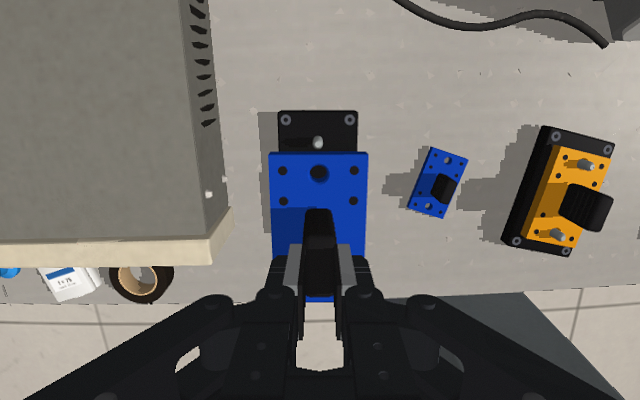

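View pics/s5.png

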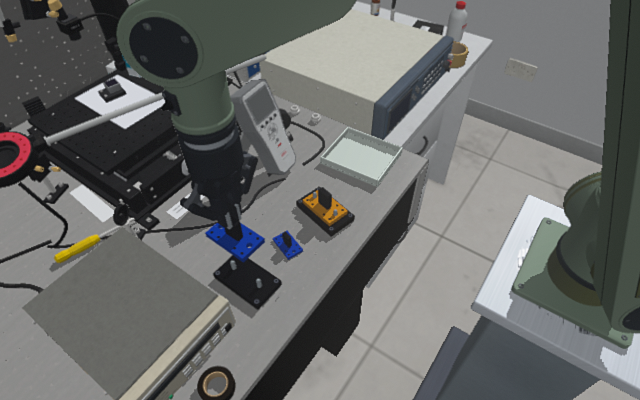

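Emit:
jog_arm --series '[[[0.7, -0.5, 2, 0, 0, 0, 255], [1.4, -1, 5, 0, 0, 0, 255], [2.1, -1.3, 8.5, 0, -1, 0, 255], [2.8, -1.3, 12, 0, -1.5, 0, 255], [3.4, -1.3, 15.7, 0, -2, 0, 255]]]'

```text
time_s: 6.45
tcp_pos: [469.1, 198.8, 167.8]
eef_rot: [0.0, 0.001, -0.707, 0.707]
wrist_force: [0.5, -0.3, -2.0]
gripper_width: 11.4
```

Run:
```python
from goal import *
goal((500,20,170),3)
```

```text
t 6.45 tcp [469.1 198.8 167.8] F [ 0.5 -0.3 -2. ] T [-0.06 -0.04 -0.07] w 11.4 j [ 0.38  0.26  1.79 -0.    1.1   1.95]
row [-3.08 -0.21 17.88] [-0.03 -2.96  0.06]
```

Emit:
jog_arm --series '[[[-0.6, 0, 3.6, 0, 0, 0, 255], [-1.2, 0, 7.2, 0, -1, 0, 255], [-1.8, 0, 10.8, 0, -2, 0, 255], [-2.4, 0, 14.4, 0, -3, 0, 255], [-3, 0, 18, 0, -3, 0, 255]]]'

```text
time_s: 6.95
tcp_pos: [499.5, 18.6, 167.8]
eef_rot: [-0.018, 0.019, -0.707, 0.707]
wrist_force: [-0.2, 0.6, -2.5]
gripper_width: 12.0
```

Run:
```python
from goal import *
goal((511.5,-46,140),3)
```

```text
t 6.95 tcp [499.5  18.6 167.8] F [-0.2  0.6 -2.5] T [-0.03  0.    0.02] w 12.0 j [ 0.01  0.24  1.81 -0.    1.09  1.53]
row [-0.86  2.78  6.52] [-0.   -0.    0.06]
```

Emit:
jog_arm --series '[[[-0.4, 0.5, 2.5, 0, 0, 0, 255], [-0.7, 1.2, 4.5, 0, 0, 0, 255], [-0.9, 2, 6, 0, 0, 0, 255], [-0.9, 2.8, 6.5, 0, 0, 0, 255], [-0.9, 2.8, 6.5, 0, 0, 0, 255]]]'

```text
time_s: 7.45
tcp_pos: [511.2, -44.3, 138.8]
eef_rot: [0.017, -0.019, 0.707, -0.707]
wrist_force: [-0.6, 0.2, -2.8]
gripper_width: 11.7
```

Run:
```python
from goal import *
goal((511.5,-46,60),3)
s=manip.state();f=manip.grab_frame('wrist');cv2.imwrite('pics/w6.png',f['pixels'][:,:,::-1])
f=manip.grab_frame('scene');cv2.imwrite('pics/s6.png',f['pixels'][:,:,::-1])
```

```text
t 7.45 tcp [511.2 -44.3 138.8] F [-0.6  0.2 -2.8] T [ 0.04  0.05 -0.02] w 11.7 j [-0.11  0.29  1.82  0.    1.03  1.41]
row [-0.05  7.88  0.17] [ 0.05 -0.07  0.21]
```

View pics/w6.png

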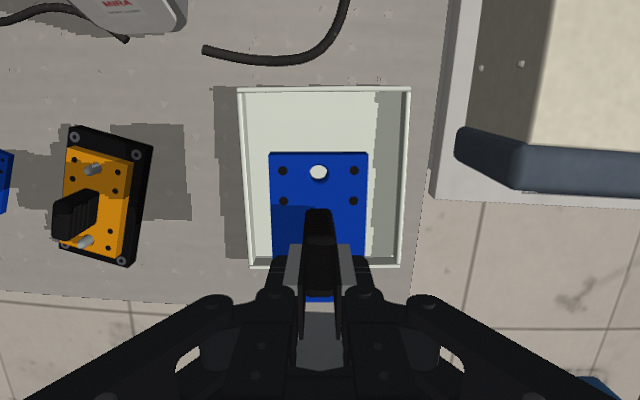

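View pics/s6.png

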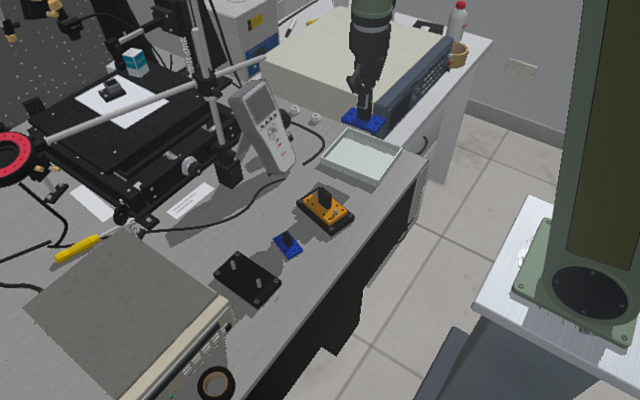

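Emit:
jog_arm --series '[[[0, 2, 0.1, 0, 0, 0, 255], [0, 4, 0.2, 0, 0, 0, 255], [0, 6, 0.2, 0, 0, 0, 255], [0, 7.4, 0.2, 0, 0, 0, 255], [0, 7.9, 0.2, 0, 0, 0, 255]]]'

```text
time_s: 8.05
tcp_pos: [511.8, -45.3, 60.5]
eef_rot: [0.018, -0.02, 0.707, -0.707]
wrist_force: [0.1, 0.2, -3.6]
gripper_width: 11.4
```

Emit:
jog_arm --series '[[[0, 0.6, 0, 0, 0, 0, 255], [0, 1.1, 0, 0, 0, 0, 255], [0, 1.6, 0, 0, 0, 0, 255], [0, 2, 0, 0, 0, 0, 255], [0, 2.1, 0, 0, 0, 0, 255]]]'

```text
time_s: 8.55
tcp_pos: [512.4, -46.3, 40.2]
eef_rot: [-0.018, 0.018, -0.707, 0.707]
wrist_force: [-1.2, -0.3, -2.0]
gripper_width: 11.6
```

Run:
```python
from goal import *
goal((511.5,-46,35),3)
s=manip.state();f=manip.grab_frame('wrist');cv2.imwrite('pics/w7.png',f['pixels'][:,:,::-1])
```

```text
t 8.55 tcp [512.4 -46.3  40.2] F [-1.2 -0.3 -2. ] T [ 0.    0.01 -0.03] w 11.6 j [-0.11  0.41  1.94 -0.    0.79  1.41]
row [ 0.09  0.52 -0.04] [-0.   -0.02  0.02]
```

View pics/w7.png

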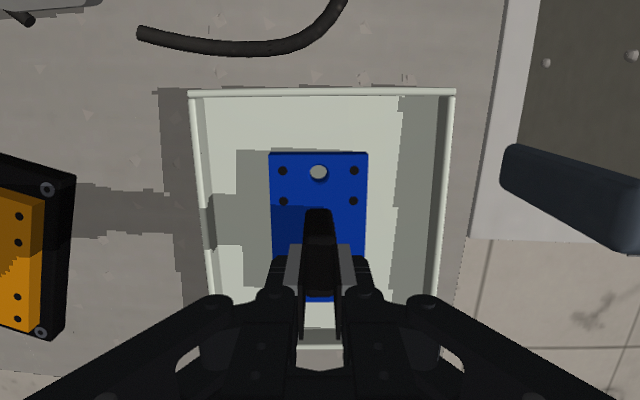

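Centred and inside the tray. I'll creep down until it touches.

Emit:
jog_arm --series '[[[0, 0.1, 0, 0, 0, 0, 255], [0, 0.2, 0, 0, 0, 0, 255], [0, 0.3, 0, 0, 0, 0, 255], [0, 0.4, 0, 0, 0, 0, 255], [0, 0.4, 0, 0, 0, 0, 255]]]'

```text
time_s: 9.1
tcp_pos: [512.5, -46.3, 36.4]
eef_rot: [-0.018, 0.018, -0.707, 0.707]
wrist_force: [-0.4, 0.9, -3.2]
gripper_width: 11.6
```

Emit:
jog_arm --series '[[[0, 0.05, 0, 0, 0, 0, 255], [0, 0.1, 0, 0, 0, 0, 255], [0, 0.1, 0, 0, 0, 0, 255], [0, 0.1, 0, 0, 0, 0, 255], [0, 0.1, 0, 0, 0, 0, 255]]]'

```text
time_s: 9.6
tcp_pos: [512.6, -46.3, 35.5]
eef_rot: [-0.018, 0.018, -0.707, 0.707]
wrist_force: [-0.4, -0.7, -3.5]
gripper_width: 11.5
```

Emit:
jog_arm --series '[[[0, 0.05, 0, 0, 0, 0, 255], [0, 0.1, 0, 0, 0, 0, 255], [0, 0.1, 0, 0, 0, 0, 255], [0, 0.1, 0, 0, 0, 0, 255], [0, 0.1, 0, 0, 0, 0, 255]]]'

```text
time_s: 10.1
tcp_pos: [512.5, -46.3, 34.5]
eef_rot: [-0.018, 0.018, -0.707, 0.707]
wrist_force: [-1.3, 0.9, -1.9]
gripper_width: 11.9
```

Emit:
jog_arm --series '[[[0, 0.05, 0, 0, 0, 0, 255], [0, 0.1, 0, 0, 0, 0, 255], [0, 0.1, 0, 0, 0, 0, 255], [0, 0.1, 0, 0, 0, 0, 255], [0, 0.1, 0, 0, 0, 0, 255]]]'

```text
time_s: 10.6
tcp_pos: [512.6, -46.0, 34.2]
eef_rot: [0.018, -0.018, 0.707, -0.707]
wrist_force: [-2.3, 3.4, 6.1]
gripper_width: 11.4
```

Emit:
jog_arm --series '[[[0, 0.03, 0, 0, 0, 0, 255], [0, 0.03, 0, 0, 0, 0, 255], [0, 0.03, 0, 0, 0, 0, 255], [0, 0.03, 0, 0, 0, 0, 255], [0, 0.03, 0, 0, 0, 0, 255]]]'

```text
time_s: 11.1
tcp_pos: [512.5, -45.9, 34.1]
eef_rot: [0.018, -0.018, 0.707, -0.707]
wrist_force: [-1.6, 2.2, 7.1]
gripper_width: 11.8
```

Run:
```python
from goal import *
goal((511.5,-46,35),3)
f=manip.grab_frame('scene');cv2.imwrite('pics/s8.png',cv2.resize(f['pixels'][80:220,290:440,::-1],None,fx=4,fy=4,interpolation=cv2.INTER_CUBIC))
```

```text
t 11.1 tcp [512.5 -45.9  34.1] F [-1.6  2.2  7.1] T [ 0.43  0.47 -0.01] w 11.8 j [-0.11  0.42  1.95  0.    0.78  1.41]
row [ 0.1  -0.09  0.  ] [ 0.03 -0.04 -0.02]
```

View pics/s8.png

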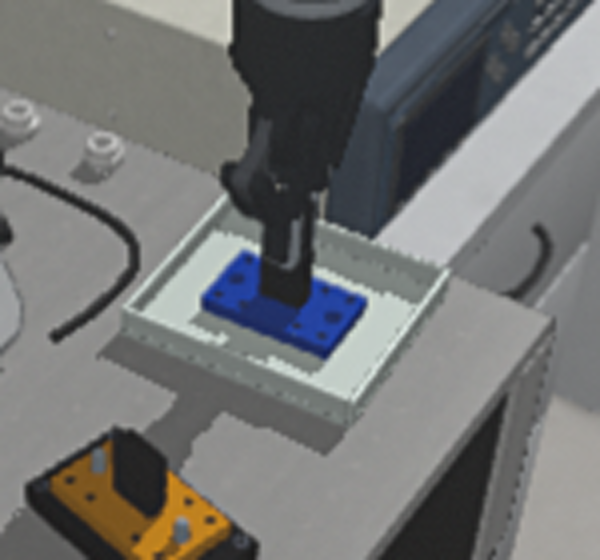

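The blue plate lies flat on the tray floor: TCP z is 34, as predicted, and contact is about 9 N. I'll let go, then rise.

Emit:
jog_arm --series '[[[0, 0, 0, 0, 0, 0, 200], [0, 0, 0, 0, 0, 0, 160], [0, 0, 0, 0, 0, 0, 110], [0, 0, 0, 0, 0, 0, 110], [0, 0, 0, 0, 0, 0, 110]]]'

```text
time_s: 11.65
tcp_pos: [512.6, -46.4, 33.0]
eef_rot: [-0.018, 0.018, -0.707, 0.707]
wrist_force: [0.1, 0.2, -0.4]
gripper_width: 48.5
```

Emit:
jog_arm --series '[[[0, -1, 0, 0, 0, 0, 110], [0, -3, 0, 0, 0, 0, 110], [0, -6, 0, 0, 0, 0, 110], [0, -10, 0, 0, 0, 0, 110], [0, -14, 0, 0, 0, 0, 110]]]'

```text
time_s: 12.15
tcp_pos: [512.2, -46.3, 175.1]
eef_rot: [-0.018, 0.018, -0.707, 0.707]
wrist_force: [1.8, -0.4, -0.4]
gripper_width: 48.7
```

Run:
```python
from goal import *
import pickle
goal((511.5,-46,35),3)
s=manip.state();f=manip.grab_frame('wrist');cv2.imwrite('pics/w9.png',f['pixels'][:,:,::-1]);pickle.dump((s,f),open('w9.pkl','wb'))
f=manip.grab_frame('scene');cv2.imwrite('pics/s9.png',cv2.resize(f['pixels'][80:280,200:440,::-1],None,fx=3,fy=3,interpolation=cv2.INTER_CUBIC))
```

```text
t 12.15 tcp [512.2 -46.3 175.1] F [ 1.8 -0.4 -0.4] T [-0.03 -0.02 -0.03] w 48.7 j [-0.11  0.26  1.77 -0.    1.12  1.41]
row [ 0.06 14.01 -0.04] [-0.   -0.02  0.01]
```

View pics/w9.png

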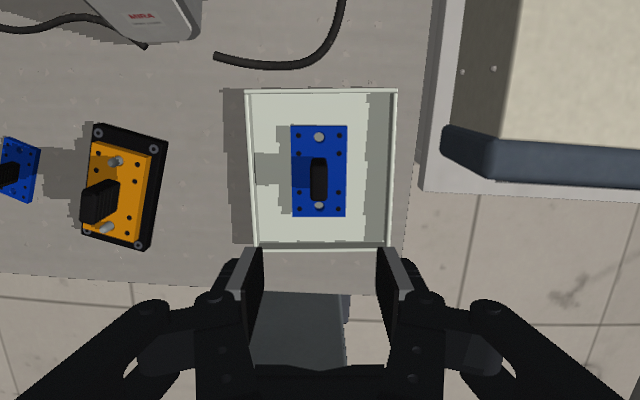

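View pics/s9.png

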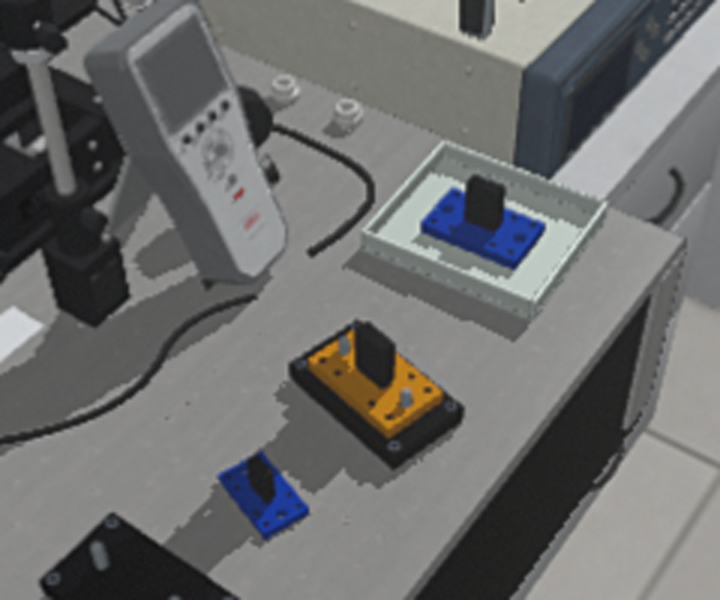

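The blue plate lies flat in the middle of the tray, at about (319,171) in the wrist view. The gold plate is still on its dowels, the decoy hasn't moved and the gripper is clear. I'll settle the arm for one call, then hand in.

Emit:
jog_arm --series '[[[0, 0, 0, 0, 0, 0, 110], [0, 0, 0, 0, 0, 0, 110], [0, 0, 0, 0, 0, 0, 110], [0, 0, 0, 0, 0, 0, 110], [0, 0, 0, 0, 0, 0, 110]]]'

```text
time_s: 12.75
tcp_pos: [512.2, -46.3, 172.3]
eef_rot: [0.018, -0.019, 0.707, -0.707]
wrist_force: [-0.1, -1.2, 0.5]
gripper_width: 48.5
```

```bash
python3 -c "
from station import manip
print(manip.job_done())"
```

```text
the job is handed in; nothing more can be done
None
```

The job is handed in after about 13 s of robot time. I lifted the larger blue plate level off its dowels by its grip, carried it to the tray and lowered it until it rested on the floor (about 9 N contact). Then I let go and raised the gripper clear.

My last pictures show the blue plate flat in the middle of the tray, and the gold plate still on its dowels. The small blue part looks where it was. The gripper was about 140 mm above its release height and the wrist force was near zero.

Two readings disagreed:
- **Grip width:** the gripper read about 11.6 mm on the 14 mm grip. The hold was firm and steady throughout.
- **Camera position:** the cameras differed by 1–3 mm on where the blue plate stood, so I centred the fingers using the wrist picture. The lift stayed at low force.

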